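Stow the part-used spice jars in the caddy and hold up the fullest

TASK

Three identical closed spice jars stand on the worktop to the right of the steel caddy; one is clearly fuller, and only its weight tells which. Heft them, stand the two lighter jars in the caddy, one to a well and right down on its floor, set in rather than dropped, and finish holding the heaviest jar in the gripper, upright and clear of everything, its base at least 10 cm above the worktop: do not put it down or let go. Keep the jars upright and leave the caddy and the other things where they stand.

Things in the scene. Friction and masses are not known exactly. Their poses are not given: they have to be found in the camera images.
- jar_a: one of three identical closed spice jars, opaque brown, green cap, 210 mm tall; the heaviest is at least 200 g heavier than either other, none weighs over 700 g. Body square, 72 x 74 mm, rounded corners, up to z 145, shoulder to z 176, round cap 64 mm across from z 178 to 204, fixed 60 mm lid to 210. Grasp the cap from above. Origin: centre of the underside, z up, x and y square to its sides.
- jar_b: one of three identical closed spice jars, opaque brown, green cap, 210 mm tall; the heaviest is at least 200 g heavier than either other, none weighs over 700 g. Body square, 72 x 74 mm, rounded corners, up to z 145, shoulder to z 176, round cap 64 mm across from z 178 to 204, fixed 60 mm lid to 210. Grasp the cap from above. Origin: centre of the underside, z up, x and y square to its sides.
- jar_c: one of three identical closed spice jars, opaque brown, green cap, 210 mm tall; the heaviest is at least 200 g heavier than either other, none weighs over 700 g. Body square, 72 x 74 mm, rounded corners, up to z 145, shoulder to z 176, round cap 64 mm across from z 178 to 204, fixed 60 mm lid to 210. Grasp the cap from above. Origin: centre of the underside, z up, x and y square to its sides.
- caddy: open-topped stainless sheet condiment caddy, loose, 1.8 kg, on four rubber feet: three equal square wells (80 x 80 mm inside) in a row along its y axis, 83 mm from centre to centre. Outside 86 mm (x) by 252 mm (y), rim 72 mm high, the two dividers 64 mm, walls 3 mm; small handles stick out 15 mm at each end. Origin: centre of the underside, z up.
- well_left (a point): centre of the floor of the caddy's left (+y) well (seen with the caddy's x axis pointing away from you), 6 mm above the caddy's underside; the well is an 80 x 80 mm square hole. Axes as the caddy's.
- well_middle (a point): centre of the floor of the caddy's middle well (seen with the caddy's x axis pointing away from you), 6 mm above the caddy's underside; the well is an 80 x 80 mm square hole. Axes as the caddy's.
- well_right (a point): centre of the floor of the caddy's right (-y) well (seen with the caddy's x axis pointing away from you), 6 mm above the caddy's underside; the well is an 80 x 80 mm square hole. Axes as the caddy's.
- salt_shaker: small glass shaker with a steel cap, 45 mm across, 87 mm tall, a bystander near the front edge. Origin: centre of its underside.
- sauce_cup: small open steel sauce cup, 68 mm across, 40 mm tall, a bystander near the front edge. Origin: centre of its underside.
- tape: roll of tan tape lying flat, 104 mm across, 25 mm high, a bystander behind the jars. Origin: centre of its underside.
- tub: white lidded tub, 114 mm across, 68 mm tall, a bystander behind the work. Origin: centre of its underside.

How it is judged:
At the end, for the whole second after the job is handed in: One jar is held still in the fingers, upright to 0.2 rad, base over 0.10 m above the worktop, touching neither caddy nor jars; the others rest in wells, bases within 8 mm of the floor, upright to 0.12 rad, and weigh on it under 5.1 N each (so the heaviest is not among them); the caddy is flat ((((height (world z) of jar_a above 0.1 m and angle between jar_a's own z axis and vertical below 0.2 rad and contact force between the fingers and jar_a above 1 N and linear speed of jar_a below 0.05 m/s and contact force between jar_a and caddy below 0.1 N and contact force between jar_a and jar_b below 0.1 N and contact force between jar_a and jar_c below 0.1 N) and (x of jar_b in the frame of caddy between -0.012 and 0.012 m and y of jar_b in the frame of caddy between -0.115 and 0.115 m and z of jar_b in the frame of caddy below 0.014 m and angle between jar_b's own z axis and vertical below 0.12 rad and linear speed of jar_b below 0.03 m/s and contact force between jar_b and caddy between 1 and 5.1 N) and (x of jar_c in the frame of caddy between -0.012 and 0.012 m and y of jar_c in the frame of caddy between -0.115 and 0.115 m and z of jar_c in the frame of caddy below 0.014 m and angle between jar_c's own z axis and vertical below 0.12 rad and linear speed of jar_c below 0.03 m/s and contact force between jar_c and caddy between 1 and 5.1 N)) or ((height (world z) of jar_b above 0.1 m and angle between jar_b's own z axis and vertical below 0.2 rad and contact force between the fingers and jar_b above 1 N and linear speed of jar_b below 0.05 m/s and contact force between jar_b and caddy below 0.1 N and contact force between jar_b and jar_a below 0.1 N and contact force between jar_b and jar_c below 0.1 N) and (x of jar_a in the frame of caddy between -0.012 and 0.012 m and y of jar_a in the frame of caddy between -0.115 and 0.115 m and z of jar_a in the frame of caddy below 0.014 m and angle between jar_a's own z axis and vertical below 0.12 rad and linear speed of jar_a below 0.03 m/s and contact force between jar_a and caddy between 1 and 5.1 N) and (x of jar_c in the frame of caddy between -0.012 and 0.012 m and y of jar_c in the frame of caddy between -0.115 and 0.115 m and z of jar_c in the frame of caddy below 0.014 m and angle between jar_c's own z axis and vertical below 0.12 rad and linear speed of jar_c below 0.03 m/s and contact force between jar_c and caddy between 1 and 5.1 N)) or ((height (world z) of jar_c above 0.1 m and angle between jar_c's own z axis and vertical below 0.2 rad and contact force between the fingers and jar_c above 1 N and linear speed of jar_c below 0.05 m/s and contact force between jar_c and caddy below 0.1 N and contact force between jar_c and jar_a below 0.1 N and contact force between jar_c and jar_b below 0.1 N) and (x of jar_a in the frame of caddy between -0.012 and 0.012 m and y of jar_a in the frame of caddy between -0.115 and 0.115 m and z of jar_a in the frame of caddy below 0.014 m and angle between jar_a's own z axis and vertical below 0.12 rad and linear speed of jar_a below 0.03 m/s and contact force between jar_a and caddy between 1 and 5.1 N) and (x of jar_b in the frame of caddy between -0.012 and 0.012 m and y of jar_b in the frame of caddy between -0.115 and 0.115 m and z of jar_b in the frame of caddy below 0.014 m and angle between jar_b's own z axis and vertical below 0.12 rad and linear speed of jar_b below 0.03 m/s and contact force between jar_b and caddy between 1 and 5.1 N))) and angle between caddy's own z axis and vertical below 0.06 rad); the arm keeps its last pose, push and grip.
It fails at once if a jar is tipped over (more than 0.7 rad) (angle between any of jar_a, jar_b, jar_c's own z axis and vertical above 0.7 rad).
It fails at once if a jar is dropped: it moves faster than 0.6 m/s (a fall of about 18 mm) with no finger on it ((linear speed of jar_a above 0.6 m/s and contact force between the fingers and jar_a below 0.01 N) or (linear speed of jar_b above 0.6 m/s and contact force between the fingers and jar_b below 0.01 N) or (linear speed of jar_c above 0.6 m/s and contact force between the fingers and jar_c below 0.01 N)).
It fails at once if the caddy is shoved more than 50 mm (distance of caddy from where it was at the start of the episode above 0.05 m).
It fails at once if a bystander (shaker, cup, tape, tub) is moved more than 40 mm (distance of any of salt_shaker, sauce_cup, tape, tub from where it was at the start of the episode above 0.04 m).
It also fails if it takes over 72 s, if anything falls off the work surface, if the arm or the gripper's body presses on something with over 40 N, if the wrist force passes 120 N, or if a joint passes its speed limit or range.

ROBOT

A 7-joint arm with a two-finger parallel gripper is mounted at the origin on a cart in front of the work surface, level with it; the furniture and walls round the work are solid. World frame = base frame: x ahead of the robot, y to its left, z up, the work surface at z = 0. Lengths are in m, angles in rad, forces in N, time in s.
With the tool pointing down it reaches from about 0.4 to 0.85 m from the base axis. Payload 10.4 kg.
Tool frame: the origin (TCP) lies at the very end of the fingers, on their centre line; the grasp point (between the pads) lies r.tcp_to_grasp behind it (r.tcp_to_grasp is the distance from the TCP to the grasp point, in m); z points along the fingers, y is the line along which they close (so a half turn about z gives the same grasp; the last joint's range is limited). The gripper opens to 87 mm and grips with 3 to 60 N. Pads are 19 mm wide; open, the fingers measure 117 mm over their backs; the gripper's body (75 mm by 190 mm) begins 51 mm behind the grasp point.
Start: joints at [-1.235, 0.332, -0.065, 1.46, 0.022, 1.35, -0.088], TCP at [0.219, 0.585, 0.223] pointing down, gripper open.
Joint ranges: [-2.6, 2.6], [-0.5, 2.12], [-1.47, 1.34], [0.16, 2.42], [-1.27, 4.41], [0.06, 2.06], [-2.6, 2.6]. Speed limits (rad/s): [2.22, 2.22, 2.79, 2.79, 3.14, 3.14, 3.14].

INTERFACE

Orientations are given as a unit quaternion [x, y, z, w].
In Python, from bench import monitor, cams, ticket, r gives the robot as it stands.
- The arm moves only by the shell command python3 -m crank 'ROWS' [OPENING] [FORCE]. ROWS is a JSON object whose one key "steps" holds a list of rows, each a list of 2 entries, a list of its own where there are three numbers: the shift along the world's x, y, z in units of 25 mm (1.0 is 25 mm), then the turn, a rotation vector about the world's x, y, z in units of 5 degrees (1.0 is 5 degrees). In form: {"steps": [[[x, y, z], [ax, ay, az]], ...]}. A call has 1 to 10 rows; each row shifts and turns the commanded pose from where the row before left it; what a row does not reach is not made up. A row lasts 1/12 s, in which the tool goes at most 41.7 mm and 7.16 degrees, less where a joint would pass 70% of its speed; a pose out of reach is approached as far as the arm can. A call is refused whole if a number of a shift passes 1 or a number of a turn 1, either way. A call with a gripper value outside its range is refused whole. OPENING is the finger opening in mm, from 0 to 87, set as the call begins (- or left out, the last holds). The fingers move at their own pace and stop on an object; FORCE is the grip in N (left out, the last holds). Time passes only in rows, so rows that do not move let the fingers close. It gives the time, the measured TCP pose, the force, the opening and the grip force at its end, in the units of the state.
- monitor.read_state(): the state, without advancing time (a new reading comes with each control period).
- cams.camera(name): name is "side" or "top"; returns a dict with "pixels" (420x560x3 uint8, blue, green, red), "z_map" (420x560 float32, m along the optical axis (not along the pixel's ray), 0 where there is no reading), "vfov" (degrees; the focal length in pixels is half the picture's height over the tangent of half this angle, whatever the lens; pixels are square), "cx", "cy" (the principal point, pixels), "T" (4x4, takes a point from camera to world coordinates). Camera axes: x right, y up, looking along -z (the intrinsics and any distortion apply to the point x, -y, -z); pixel columns grow to the right and rows downward; lengths in m; the calibration is good to about 2 mm. A picture is of the moment at which its call begins.
- ticket.close_job(): hands the job in; it is judged then, once.
The state is a dict: "time": time; "joint_positions": joint angles; "joint_vel": joint speeds; "joint_torque": joint torques, N m; "ee_pos": TCP position; "eef_rot": TCP orientation; "ft_force": force on the tool from outside, world axes, zero at the start; "torque": the same for the moment, N m; "width": finger opening in m; "grip_force": force on a finger pad.
Only numpy, scipy, OpenCV 4.12 (cv2) and the standard library are available. Lean on these libraries where they do the work, as an engineer would, in place of code of your own. Each camera call takes 0.05 s, during which the arm holds its last target. There are 200 camera calls.

## Working session

There is one attempt and no reset: what is moved stays moved. The work goes in short steps, Python scripts to look and compute and a shell command to move; the robot and the scene stay as the last step left them, time stands still between calls to the robot, and variables do not carry over. Pictures are saved under pics/ and viewed, at most 10 in all, crops included, and the job is handed in when it is done.

```bash
ls; mkdir -p pics
cat > h.py <<'E'
import numpy as np, cv2
from bench import monitor, cams, ticket, r
def grab(n):
    c=cams.camera(n); return c
def world(c):
    """world points for all pixels by depth"""
    h,w=c["z_map"].shape; f=h/2/np.tan(np.radians(c["vfov"])/2)
    u,v=np.meshgrid(np.arange(w),np.arange(h)); z=c["z_map"]
    P=np.stack([(u-c["cx"])/f*z,-(v-c["cy"])/f*z,-z,np.ones_like(z)],-1)
    W=(P@np.array(c["T"]).T)[...,:3]; W[z==0]=np.nan
    return W
E
python3 - <<'E'
from h import *
s=monitor.read_state(); print({k:np.round(v,3).tolist() for k,v in s.items()}, r.tcp_to_grasp)
for n in("top","side"):
    c=grab(n); cv2.imwrite(f"pics/{n}0.png",c["pixels"]); np.savez(f"{n}0.npz",**{k:np.array(v) for k,v in c.items()})
    print(n,c["vfov"],c["cx"],c["cy"],np.round(c["T"],3).tolist(),[k for k in c])
E
```

```text
pics
{'time': 0.0, 'joint_positions': [-1.235, 0.333, -0.065, 1.461, 0.022, 1.35, -0.088], 'joint_vel': [-0.002, 0.001, 0.0, 0.0, -0.001, -0.0, -0.0], 'joint_torque': [-0.0, -62.327, 0.024, -38.989, -0.061, 0.04, 0.0], 'ee_pos': [0.219, 0.585, 0.222], 'eef_rot': [0.178, 0.984, -0.001, -0.0], 'ft_force': [-0.02, 0.181, 0.574], 'torque': [0.002, 0.0, 0.021], 'grip_force': 0.0, 'width': 0.087} 0.0187
top 55.393581628783664 280.56280709614344 212.57689093820287 [[0.009, 0.986, -0.165, 0.329], [-0.998, 0.02, 0.063, -0.011], [0.066, 0.164, 0.984, 0.919], [0.0, 0.0, 0.0, 1.0]] ['pixels', 'z_map', 'vfov', 'cx', 'cy', 'T']
side 57.314548204899744 282.76223153270075 204.74395453430506 [[-0.996, 0.028, -0.08, 0.421], [-0.084, -0.468, 0.879, 0.765], [-0.013, 0.883, 0.469, 0.499], [0.0, 0.0, 0.0, 1.0]] ['pixels', 'z_map', 'vfov', 'cx', 'cy', 'T']
```

View pics/top0.png

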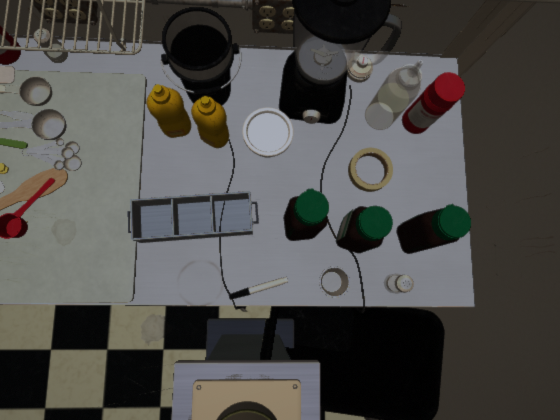

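View pics/side0.png

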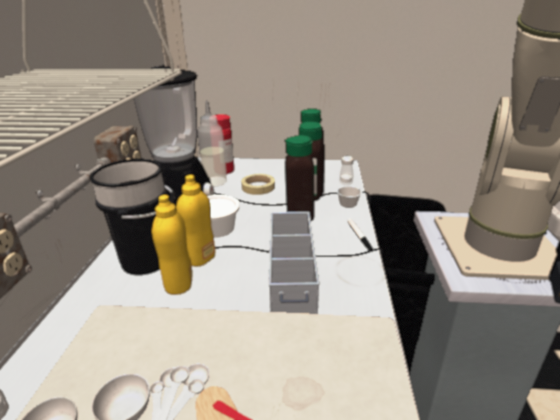

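The top view shows green caps at about (312,207), (374,223) and (452,222), with the caddy at (193,216) and the cup, shaker, tape and tub standing clear of the jars. In the side view the jars stand in a row behind the caddy, which is at (293,265). Next I measure caps, body faces and caddy rim.

```bash
cat >> h.py <<'E'
def fitcirc(p):
    A=np.c_[2*p,np.ones(len(p))]; s=np.linalg.lstsq(A,(p**2).sum(1),rcond=None)[0]
    return s[:2],np.sqrt(s[2]+s[:2]@s[:2])
def jars(c,W,zmin=.15):
    hsv=cv2.cvtColor(c["pixels"],cv2.COLOR_BGR2HSV)
    m=cv2.inRange(hsv,(60,100,30),(95,255,255)); n,l,st,_=cv2.connectedComponentsWithStats(m)
    out=[]
    for i in range(1,n):
        if st[i,4]<150: continue
        p=W[l==i]; p=p[np.isfinite(p[:,0])]
        if not len(p): continue
        zt=np.percentile(p[:,2],95); t=p[abs(p[:,2]-zt)<.004]
        if zt<zmin: continue
        (x,y),rad=cv2.minEnclosingCircle(t[:,:2].astype(np.float32))
        out.append((st[i,:4].tolist(),np.round([zt,*t[:,:2].mean(0),x,y,rad],4).tolist()))
    return out
def load(n):
    d=np.load(f"{n}.npz"); return {k:d[k] for k in d}
E
python3 - <<'E'
from h import *
for n in("top0","side0"):
    c=load(n); W=world(c); f=np.isfinite(W[...,0])
    b=f&(abs(W[...,2])<.02)&(W[...,0]>.35)&(W[...,0]<.8)&(abs(W[...,1])<.4); print(n,"table z",np.median(W[b][:,2]))
    J=jars(c,W)
    for j in J: print(j)
    for j in J:
        x,y=j[1][3:5]
        q=W[f&(W[...,2]>.02)&(W[...,2]<.14)&(abs(W[...,0]-x)<.06)&(abs(W[...,1]-y)<.06)]
        # yaw: direction minimising bounding extents
        best=[]
        for a in np.arange(-45,45,1.):
            R=np.radians(a); u=q[:,0]*np.cos(R)+q[:,1]*np.sin(R); v=-q[:,0]*np.sin(R)+q[:,1]*np.cos(R)
            e=[np.percentile(w,k) for w in(u,v) for k in(1,99)]
            h=max(np.histogram(u,bins=np.arange(u.min(),u.max()+.003,.003))[0].max(),np.histogram(v,bins=np.arange(v.min(),v.max()+.003,.003))[0].max())
            best.append((h,a,(e[1]-e[0]),(e[3]-e[2])))
        best.sort(reverse=True); print(len(q),np.round(best[:4],3).tolist(), np.round([q.min(0),q.max(0)],3).tolist())
    # caddy rim
    k=f&(W[...,2]>.066)&(W[...,2]<.078)&(W[...,0]>.35)&(W[...,0]<.62)&(W[...,1]>-.03)&(W[...,1]<.4)
    mk=cv2.morphologyEx(k.astype(np.uint8),cv2.MORPH_CLOSE,np.ones((3,3)))
    nn,l,st,_=cv2.connectedComponentsWithStats(mk)
    for i in range(1,nn):
        if st[i,4]>60:
            p=W[(l==i)&k]; print("rim",st[i].tolist(),cv2.minAreaRect(p[:,:2].astype(np.float32)*1000), np.median(p[:,2]))
E
```

```text
top0 table z 0.0007194513244064282
([295, 189, 34, 35], [0.2114, 0.4599, -0.1135, 0.4623, -0.1128, 0.0308])
([438, 204, 33, 34], [0.2111, 0.4369, -0.3796, 0.4385, -0.3794, 0.0302])
([358, 206, 34, 33], [0.211, 0.4336, -0.2311, 0.4344, -0.2287, 0.0312])
373 [[134.0, 6.0, 0.06, 0.064], [132.0, 11.0, 0.064, 0.063], [131.0, 7.0, 0.061, 0.064], [127.0, 8.0, 0.061, 0.063]] [[0.418, -0.146, 0.021], [0.491, -0.075, 0.139]]
760 [[530.0, 14.0, 0.073, 0.019], [507.0, 15.0, 0.073, 0.019], [472.0, 13.0, 0.073, 0.02], [427.0, 19.0, 0.073, 0.022]] [[0.392, -0.408, 0.02], [0.465, -0.339, 0.14]]
501 [[232.0, -19.0, 0.065, 0.063], [229.0, -20.0, 0.065, 0.063], [228.0, -21.0, 0.064, 0.064], [221.0, -22.0, 0.064, 0.065]] [[0.391, -0.249, 0.02], [0.473, -0.191, 0.14]]
rim [248, 146, 18, 10, 71] ((609.2459716796875, -10.964981079101562), (43.03812789916992, 10.72964096069336), 63.29257583618164) 0.06762994405769562
rim [130, 191, 123, 49, 787] ((461.6069641113281, 124.32981872558594), (87.75242614746094, 253.5387725830078), 5.379352569580078) 0.07308265651652968
side0 table z 0.011129937653981209
([286, 109, 36, 48], [0.2101, 0.4478, -0.1999, 0.4512, -0.2393, 0.1566])
439 [[204.0, -17.0, 0.019, 0.061], [204.0, -18.0, 0.018, 0.061], [202.0, -19.0, 0.018, 0.061], [197.0, -20.0, 0.017, 0.061]] [[0.394, -0.249, 0.02], [0.434, -0.189, 0.14]]
rim [268, 212, 51, 76, 680] ((463.46722412109375, 126.23615264892578), (87.34271240234375, 254.60983276367188), 5.4855828285217285) 0.07279741158213635
```

```bash
cat >> h.py <<'E'
def faces(W,x,y,a0,zlo=.02,zhi=.14):
    """line fit of each visible side face near coarse yaw a0 (deg): yaw, offset of the face from (x,y), count"""
    q=W[np.isfinite(W[...,0])&(W[...,2]>zlo)&(W[...,2]<zhi)&(np.hypot(W[...,0]-x,W[...,1]-y)<.055)][:,:2]-[x,y]
    for k in range(4):
        a=np.radians(a0+90*k); n=np.array([np.cos(a),np.sin(a)]); 
        for it in range(4):
            t=np.array([-n[1],n[0]]); d=q@n; s=q@t
            if it==0: d0=.036
            i=(abs(d-d0)<(.006,.005,.003,.003)[it])&(abs(s)<.026)
            if i.sum()<40: break
            vx,vy,px,py=cv2.fitLine(q[i].astype(np.float32),cv2.DIST_HUBER,0,.01,.01).ravel()
            m=np.array([vy,-vx]); n=m*np.sign(m@n); d0=n@[px,py]
        else: print("  face",k,"yaw %.1f off %.4f n %d span %.3f"%(np.degrees(np.arctan2(n[1],n[0]))-90*k,d0,i.sum(),np.ptp(s[i])))
E
python3 - <<'E'
from h import *
for n in("top0","side0"):
    W=world(load(n)); print(n)
    for x,y,a in((.462,-.113,8),(.4345,-.229,-19),(.4385,-.3795,14)):
        print(x,y); faces(W,x,y,a)
E
```

```text
top0
0.462 -0.113
  face 1 yaw 6.5 off 0.0364 n 116 span 0.046
  face 2 yaw -353.7 off 0.0404 n 176 span 0.050
0.4345 -0.229
  face 1 yaw -18.6 off 0.0297 n 189 span 0.051
  face 2 yaw -19.4 off 0.0360 n 218 span 0.049
0.4385 -0.3795
  face 1 yaw 13.5 off 0.0360 n 513 span 0.051
side0
0.462 -0.113
  face 0 yaw 10.2 off 0.0330 n 65 span 0.051
  face 1 yaw 5.8 off 0.0361 n 797 span 0.052
0.4345 -0.229
  face 2 yaw -20.1 off 0.0330 n 273 span 0.051
0.4385 -0.3795
```

Caddy: centre (0.4625, 0.125), yaw 5.4°, and the 87×253 rim size matches. Jars:

| Jar | Position | Yaw |
|---|---|---|
| A | (0.461, -0.113) | 6.3° |
| B | (0.434, -0.231) | -19° |
| C | (0.438, -0.379) | 13.5° |

Lid heights read 0.211, as expected. Now I go above A.

```bash
python3 -m crank '{"steps":[[[0.9,-0.9,0.4],[0,0,0]],[[0.9,-0.9,0.4],[0,0,0]],[[0.9,-0.9,0.4],[0,0,0]],[[0.9,-0.9,0.4],[0,0,0]],[[0.9,-0.9,0.4],[0,0,0]],[[0.9,-0.9,0.4],[0,0,0]],[[0.9,-0.9,0.4],[0,0,0]],[[0.9,-0.9,0.4],[0,0,0]],[[0.9,-0.9,0],[0,0,0]],[[0.9,-0.9,0],[0,0,0]]]}' 87 15
python3 -m crank '{"steps":[[[0,-1,0],[0,0,0]],[[0,-1,0],[0,0,0]],[[0,-1,0],[0,0,0]],[[0,-1,0],[0,0,0]],[[0,-1,0],[0,0,0]],[[0,-1,0],[0,0,0]],[[0,-1,0],[0,0,0]],[[0,-1,0],[0,0,0]],[[0,-1,0],[0,0,0]],[[0,-1,0],[0,0,0]]]}'
python3 -m crank '{"steps":[[[0,-1,0],[0,0,0]],[[0,-1,0],[0,0,0]],[[0,-1,0],[0,0,0]],[[0,-1,0],[0,0,0]],[[0,-1,0],[0,0,0]],[[0,-1,0],[0,0,0]],[[0,-1,0],[0,0,0]],[[0,-1,0],[0,0,0]],[[0,-0.5,0],[0,0,0]],[[0,0,0],[0,0,0]]]}'
```

```text
time: 0.93
ee_pos: [0.4455, 0.359, 0.3031]
eef_rot: [0.178, 0.984, 0.0, 0.0]
ft_force: [0.1, 0.0, -1.2]
width: 0.0869
grip_force: 0.0
time: 1.77
ee_pos: [0.4441, 0.1089, 0.3023]
eef_rot: [0.178, 0.984, -0.0, -0.0]
ft_force: [0.9, 0.2, 0.1]
width: 0.087
grip_force: 0.0
time: 2.6
ee_pos: [0.4439, -0.1054, 0.3025]
eef_rot: [0.181, 0.984, -0.0, -0.0]
ft_force: [-0.2, -0.5, -0.1]
width: 0.0869
grip_force: 0.0
```

```bash
python3 -m crank '{"steps":[[[0.7,-0.3,0],[0,0,0]],[[0,0,-0.8],[0,0,0]],[[0,0,-0.8],[0,0,0]],[[0,0,-0.8],[0,0,0]],[[0,0,-0.8],[0,0,0]],[[0,0,-0.8],[0,0,0]],[[0,0,-0.6],[0,0,0]],[[0,0,-0.5],[0,0,0]],[[0,0,0],[0,0,0]],[[0,0,0],[0,0,0]]]}'
python3 -m crank '{"steps":[[[0,0,0],[0,0,0]],[[0,0,0],[0,0,0]],[[0,0,0],[0,0,0]],[[0,0,0],[0,0,0]],[[0,0,0],[0,0,0]],[[0,0,0],[0,0,0]]]}' 50 25
python3 -m crank '{"steps":[[[0,0,0.4],[0,0,0]],[[0,0,0.4],[0,0,0]],[[0,0,0.4],[0,0,0]],[[0,0,0],[0,0,0]],[[0,0,0],[0,0,0]],[[0,0,0],[0,0,0]],[[0,0,0],[0,0,0]],[[0,0,0],[0,0,0]]]}'
python3 -m crank '{"steps":[[[0,0,0],[0,0,0]],[[0,0,0],[0,0,0]],[[0,0,0],[0,0,0]]]}'
```

```text
time: 3.43
ee_pos: [0.4617, -0.1091, 0.1749]
eef_rot: [0.178, 0.984, -0.0, -0.001]
ft_force: [-0.4, 0.6, 1.2]
width: 0.0869
grip_force: 0.0
time: 3.93
ee_pos: [0.4622, -0.11, 0.1755]
eef_rot: [0.179, 0.984, 0.0, 0.0]
ft_force: [-0.6, -0.3, 3.4]
width: 0.0619
grip_force: 25.0
time: 4.6
ee_pos: [0.4617, -0.1097, 0.2047]
eef_rot: [0.178, 0.984, -0.0, -0.0]
ft_force: [-0.6, -0.4, -4.5]
width: 0.0627
grip_force: 25.0
time: 4.85
ee_pos: [0.4619, -0.1098, 0.2049]
eef_rot: [0.178, 0.984, -0.0, -0.0]
ft_force: [-0.3, 1.0, -3.7]
width: 0.0624
grip_force: 25.0
```

```bash
cat >> h.py <<'E'
def heft(n=10):
    F=[]
    for i in range(n):
        c=cams.camera("top" if i%2 else "side"); s=monitor.read_state(); F.append(s["ft_force"][2])
    F=np.array(F); print("Fz",np.round(F,2).tolist(),"mean %.2f sem %.2f"%(F.mean(),F.std()/n**.5),"t",s["time"],np.round(s["ee_pos"],4),s["width"])
E
python3 -c "
from h import *
heft(12)"
```

```text
Fz [-4.2, -3.27, -3.19, -3.57, -4.23, -3.67, -3.02, -3.67, -4.02, -3.97, -3.66, -4.2] mean -3.72 sem 0.11 t 5.45 [ 0.4619 -0.1098  0.2051] 0.06238230125063673
```

A weighs about 3.7 N, under the 5.1 N limit, so it is a light one. I carry it over the left well and measure it in hand.

```bash
python3 -m crank '{"steps":[[[0,0,0.8],[0,0,0]],[[0,0,0.8],[0,0,0]],[[0,0,0.8],[0,0,0]],[[0,0.5,0.8],[0,0,0]],[[0,1,0],[0,0,0]],[[0,1,0],[0,0,0]],[[0,1,0],[0,0,0]],[[0,1,0],[0,0,0]],[[0,1,0],[0,0,0]],[[0,1,0],[0,0,0]]]}'
python3 -m crank '{"steps":[[[0,1,0],[0,0,0]],[[0,1,0],[0,0,0]],[[0,1,0],[0,0,0]],[[0,1,0],[0,0,0]],[[-0.3,1,0],[0,0,-0.2]],[[0,0.7,0],[0,0,0]],[[0,0.5,0],[0,0,0]],[[0,0,0],[0,0,0]],[[0,0,0],[0,0,0]],[[0,0,0],[0,0,0]]]}'
cat >> h.py <<'E'
def held(tag,a0):
    s=monitor.read_state(); x,y,z=s["ee_pos"]; print(np.round(s["ee_pos"],4),s["time"],np.round(s["eef_rot"],3))
    b=z-.174
    for n in("top","side"):
        c=cams.camera(n); W=world(c); print(n,"base z~%.3f"%b); faces(W,x,y,a0,b+.02,b+.14); cv2.imwrite(f"pics/{n}_{tag}.png",c["pixels"]); np.savez(f"{n}_{tag}.npz",**{k:np.array(v) for k,v in c.items()})
        k=np.isfinite(W[...,0])&(W[...,2]>.066)&(W[...,2]<.078)&(W[...,0]>.38)&(W[...,0]<.54)&(W[...,1]>-.03)&(W[...,1]<.28)
        mk=cv2.morphologyEx(k.astype(np.uint8),cv2.MORPH_CLOSE,np.ones((5,5))); nn,l,st,_=cv2.connectedComponentsWithStats(mk)
        i=1+st[1:,4].argmax(); print("  rim",np.round(cv2.minAreaRect(W[(l==i)&k][:,:2].astype(np.float32)*1000)[0:1]+cv2.minAreaRect(W[(l==i)&k][:,:2].astype(np.float32)*1000)[1:2],1).tolist(),cv2.minAreaRect(W[(l==i)&k][:,:2].astype(np.float32)*1000)[2])
E
python3 -c "
from h import *
held('A',5.4)"
```

```text
time: 6.28
ee_pos: [0.4618, 0.0539, 0.2851]
eef_rot: [0.178, 0.984, 0.0, 0.0]
ft_force: [0.8, 0.5, -3.4]
width: 0.0623
grip_force: 25.0
time: 7.12
ee_pos: [0.4549, 0.2064, 0.2851]
eef_rot: [0.188, 0.982, -0.0, 0.0]
ft_force: [-0.3, -0.2, -4.1]
width: 0.0626
grip_force: 25.0
[0.4549 0.2064 0.2851] 7.1167 [ 0.188  0.982 -0.     0.   ]
top base z~0.111
  face 2 yaw -0.0 off 0.0426 n 177 span 0.048
  face 3 yaw -354.4 off 0.0383 n 119 span 0.040
  rim [[461.9, 123.7], [88.0, 252.2]] 5.389141082763672
side base z~0.111
  face 0 yaw 51.4 off 0.0408 n 456 span 0.025
  face 1 yaw 5.0 off 0.0354 n 2080 span 0.052
  rim [[463.4, 127.5], [87.2, 253.9]] 5.502982139587402
```

```bash
python3 -c "
from h import *
a=cv2.imread('pics/top_A.png')[140:280,60:280]; b=cv2.imread('pics/side_A.png')[80:340,180:400]
cv2.imwrite('pics/A2.png',np.hstack([cv2.resize(a,(400,254)),cv2.resize(b,(300,354))[:254]]) if 0 else cv2.resize(np.hstack([np.vstack([a,np.zeros((120,220,3),np.uint8)]),b]),None,fx=1.7,fy=1.7))
c=load('top_A');W=world(c);x,y=.4549,.2064
q=W[np.isfinite(W[...,0])&(np.hypot(W[...,0]-x,W[...,1]-y)<.06)]
for z in np.arange(.11,.26,.02):
  p=q[abs(q[:,2]-z)<.01]; print(round(z,2),len(p),np.round([*p[:,:2].min(0),*p[:,:2].max(0)],3)) if len(p) else 0
"
```

```text
0.11 11 [0.408 0.165 0.475 0.216]
0.13 132 [0.407 0.165 0.475 0.227]
0.15 126 [0.409 0.165 0.473 0.229]
0.17 110 [0.409 0.165 0.461 0.225]
0.19 94 [0.412 0.166 0.451 0.226]
0.21 42 [0.413 0.166 0.434 0.227]
0.23 25 [0.414 0.209 0.416 0.229]
0.25 35 [0.415 0.212 0.426 0.238]
```

View pics/A2.png

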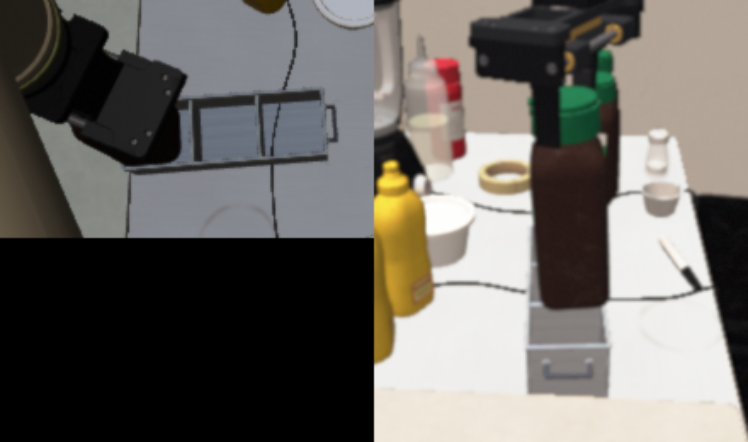

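The crop shows the jar in the fingers over the left well, with its body spanning side-view columns about 540–608. It may lean slightly, base toward −x, so I quantify that lean and the x offset from the front face edges.

```bash
cat >> h.py <<'E'
def lean(c,x,y,b,yaw):
    """front (+y) face seen by side camera: mid of face across its own x axis, and face offset, per height, relative to (x,y)"""
    W=world(c); a=np.radians(yaw); n=np.array([-np.sin(a),np.cos(a)]); t=np.array([np.cos(a),np.sin(a)])
    q=W[np.isfinite(W[...,0])&(np.hypot(W[...,0]-x,W[...,1]-y)<.06)]; R=[]
    for z in np.arange(b+.02,b+.14,.015):
        p=q[abs(q[:,2]-z)<.0075][:,:2]-[x,y]
        d=p@n; p=p[(d>.02)&(d<.05)]
        if len(p)<20: continue
        s=p@t; R.append((z,s.min(),s.max(),(s.min()+s.max())/2,np.median(p@n)))
    R=np.array(R); print(np.round(R*1000,1).tolist())
    print("mid slope",np.polyfit(R[:,0],R[:,3],1),"face slope",np.polyfit(R[:,0],R[:,4],1))
E
python3 -c "
from h import *
c=load('side_A'); lean(c,.4549,.2064,.111,5.4)
c=load('side0'); print('ref, standing');lean(c,.462,-.113,0,6.3)"
```

```text
[[131.0, -41.6, 29.3, -6.1, 34.3], [146.0, -39.0, 30.7, -4.2, 34.5], [161.0, -38.7, 30.5, -4.1, 34.7], [176.0, -38.3, 31.8, -3.3, 34.9], [191.0, -38.0, 32.9, -2.6, 35.1], [206.0, -37.5, 32.7, -2.4, 35.3], [221.0, -37.4, 33.9, -1.7, 35.4], [236.0, -36.8, 34.9, -1.0, 35.6]]
mid slope [ 0.04304146 -0.0110617 ] face slope [0.01291276 0.03258513]
ref, standing
[[20.0, -40.4, -26.0, -33.2, 33.0], [35.0, -36.8, 31.3, -2.7, 35.7], [50.0, -36.8, 31.2, -2.8, 36.2], [65.0, -36.2, 31.1, -2.5, 35.3], [80.0, -35.8, 33.3, -1.2, 36.0], [95.0, -35.4, 33.3, -1.1, 35.6], [110.0, -35.1, 33.2, -1.0, 35.0], [125.0, -34.9, 33.0, -0.9, 35.0], [140.0, -34.5, 32.9, -0.8, 35.0]]
mid slope [ 0.15563922 -0.01758639] face slope [0.00411056 0.03487239]
```

```bash
python3 -m crank '{"steps":[[[0.15,0.14,0],[0,-0.25,0]],[[0,0,-0.5],[0,0,0]],[[0,0,-0.5],[0,0,0]],[[0,0,0],[0,0,0]],[[0,0,0],[0,0,0]],[[0,0,0],[0,0,0]]]}'
python3 - <<'E'
from h import *
s=monitor.read_state(); x,y,z=s["ee_pos"]; print(np.round(s["ee_pos"],4))
t=cams.camera("top"); c=cams.camera("side"); b=z-.174
print("side");lean(c,x,y,b,5.4); faces(world(c),x,y,5.4,b+.02,b+.14)
print("top");faces(world(t),x,y,5.4,b+.02,b+.14)
# rim edges near left well in side and top view: inner/outer extents in caddy axes
for n,cc in(("top",t),("side",c)):
    W=world(cc); a=np.radians(5.4); d=W[...,:2]-np.array([.4625,.125]); u=d@[np.cos(a),np.sin(a)]; v=d@[-np.sin(a),np.cos(a)]
    k=np.isfinite(u)&(W[...,2]>.067)&(W[...,2]<.078)&(abs(u)<.06)&(v<.14)&(v>-.14)
    e=k&(abs(u)<.03); l=k&(abs(v)<.1)
    print(n,"ends v",np.round([np.percentile(v[e],1),np.percentile(v[e],99)],4),"u",np.round([np.percentile(u[l],1),np.percentile(u[l],99)],4))
E
```

```text
time: 7.72
ee_pos: [0.4586, 0.2112, 0.2609]
eef_rot: [0.187, 0.982, 0.002, 0.011]
ft_force: [-0.2, 0.5, -3.9]
width: 0.0624
grip_force: 25.0
[0.4586 0.2112 0.2609]
side
[[106.9, -37.2, 31.0, -3.1, 34.6], [121.9, -36.8, 32.4, -2.2, 34.9], [136.9, -36.5, 33.5, -1.5, 34.9], [151.9, -36.1, 33.2, -1.4, 35.1], [166.9, -35.8, 34.3, -0.7, 35.2], [181.9, -35.4, 34.0, -0.7, 35.5], [196.9, -35.0, 35.2, 0.1, 35.6], [211.9, -34.6, 34.7, 0.0, 35.9], [226.9, -34.4, 35.7, 0.7, 35.8]]
mid slope [ 0.0288254  -0.00579118] face slope [0.01047795 0.03353057]
  face 0 yaw 51.3 off 0.0418 n 478 span 0.024
  face 1 yaw 5.3 off 0.0357 n 2012 span 0.052
top
  face 2 yaw -356.2 off 0.0384 n 69 span 0.050
  face 3 yaw -355.0 off 0.0395 n 111 span 0.045
top ends v [-0.1273  0.1223] u [-0.0446  0.0426]
side ends v [0.1233 0.1286] u [-0.0425  0.0446]
```

```bash
python3 -m crank '{"steps":[[[-0.03,0,-0.3],[0,0,0]],[[0,0,-0.3],[0,0,0]],[[0,0,-0.3],[0,0,0]],[[0,0,-0.3],[0,0,0]],[[0,0,0],[0,0,0]]]}'
python3 -m crank '{"steps":[[[0,0,-0.3],[0,0,0]],[[0,0,-0.3],[0,0,0]],[[0,0,-0.3],[0,0,0]],[[0,0,-0.3],[0,0,0]],[[0,0,0],[0,0,0]]]}'
```

```text
time: 8.23
ee_pos: [0.4566, 0.2108, 0.2279]
eef_rot: [0.187, 0.982, 0.001, 0.01]
ft_force: [-0.6, -0.3, -3.9]
width: 0.0624
grip_force: 25.0
time: 8.65
ee_pos: [0.4567, 0.2108, 0.1982]
eef_rot: [0.187, 0.982, 0.001, 0.01]
ft_force: [-0.8, -0.6, -4.4]
width: 0.0623
grip_force: 25.0
```

```bash
python3 -m crank '{"steps":[[[0,0,-0.2],[0,0,0]],[[0,0,-0.2],[0,0,0]],[[0,0,-0.12],[0,0,0]],[[0,0,0],[0,0,0]],[[0,0,0],[0,0,0]]]}'
python3 -m crank '{"steps":[[[0,0,-0.08],[0,0,0]],[[0,0,-0.04],[0,0,0]],[[0,0,0],[0,0,0]],[[0,0,0],[0,0,0]]]}'
python3 -m crank '{"steps":[[[0,0,-0.05],[0,0,0]],[[0,0,0],[0,0,0]],[[0,0,0],[0,0,0]]]}'
```

```text
time: 9.07
ee_pos: [0.4574, 0.2112, 0.187]
eef_rot: [0.187, 0.982, 0.002, 0.011]
ft_force: [0.3, 0.7, -2.5]
width: 0.0623
grip_force: 25.0
time: 9.4
ee_pos: [0.4575, 0.2112, 0.1841]
eef_rot: [0.187, 0.982, 0.002, 0.011]
ft_force: [0.0, 0.2, -4.6]
width: 0.0624
grip_force: 25.0
time: 9.65
ee_pos: [0.4574, 0.2112, 0.1828]
eef_rot: [0.187, 0.982, 0.002, 0.011]
ft_force: [-1.3, -0.3, -3.6]
width: 0.062
grip_force: 25.0
```

```bash
python3 -m crank '{"steps":[[[0,0,-0.06],[0,0,0]],[[0,0,0],[0,0,0]],[[0,0,0],[0,0,0]]]}'
python3 -m crank '{"steps":[[[0,0,-0.06],[0,0,0]],[[0,0,0],[0,0,0]],[[0,0,0],[0,0,0]]]}'
python3 -c "
from h import *
heft(4)"
```

```text
time: 9.9
ee_pos: [0.4578, 0.2113, 0.1817]
eef_rot: [0.187, 0.982, 0.002, 0.011]
ft_force: [0.4, -0.9, 0.6]
width: 0.0623
grip_force: 25.0
time: 10.15
ee_pos: [0.4587, 0.211, 0.1814]
eef_rot: [0.187, 0.982, 0.003, 0.012]
ft_force: [-0.1, -3.4, 8.8]
width: 0.0625
grip_force: 25.0
Fz [8.41, 8.74, 9.31, 9.03] mean 8.87 sem 0.17 t 10.35 [0.4588 0.211  0.1814] 0.06217728527170323
```

```bash
python3 -m crank '{"steps":[[[0,0,0],[0,0,0]],[[0,0,0],[0,0,0]],[[0,0,0],[0,0,0]],[[0,0,0],[0,0,0]],[[0,0,0],[0,0,0]]]}' 87
python3 -m crank '{"steps":[[[0,0,0.4],[0,0,0]],[[0,0,0.8],[0,0,0]],[[0,0,0.8],[0,0,0]],[[0,0,0.8],[0,0,0]],[[0,0,0.8],[0,0,0]],[[0,0,0.8],[0,0.25,0]],[[0,-1,0],[0,0,0]],[[0,-1,0],[0,0,0]],[[0,0,0],[0,0,0]]]}'
cat >> h.py <<'E'
def cap(W,x,y,zt=.21):
    p=W[np.isfinite(W[...,0])&(abs(W[...,2]-zt-.0005)<.004)&(np.hypot(W[...,0]-x,W[...,1]-y)<.045)][:,:2]
    (cx,cy),rad=cv2.minEnclosingCircle(p.astype(np.float32)); return np.round([*p.mean(0),*np.median(p,0),cx,cy,rad],4).tolist(),len(p)
E
python3 - <<'E'
from h import *
t=cams.camera("top");c=cams.camera("side");cv2.imwrite("pics/side1.png",c["pixels"]);cv2.imwrite("pics/top1.png",t["pixels"])
for n,cc in(("top",t),("side",c)):
    W=world(cc); print(n)
    for x,y,a,z in((.434,-.231,-19,.21),(.437,-.3796,13.5,.21),(.456,.208,5.4,.216)):
        try: print(cap(W,x,y,z)); 
        except Exception as e: print("none")
        faces(W,x,y,a,max(.02,(z-.21)+.075*(z>.21)),z-.07)
E
```

```text
time: 10.77
ee_pos: [0.4573, 0.2113, 0.1796]
eef_rot: [0.187, 0.982, 0.002, 0.011]
ft_force: [-0.8, 0.3, 0.1]
width: 0.0851
grip_force: 0.0
time: 11.52
ee_pos: [0.4584, 0.1565, 0.2912]
eef_rot: [0.19, 0.982, 0.0, 0.001]
ft_force: [-0.1, -0.5, -0.6]
width: 0.0869
grip_force: 0.0
top
([0.4342, -0.2315, 0.4337, -0.2315, 0.4353, -0.2306, 0.0312], 803)
  face 1 yaw -18.6 off 0.0316 n 190 span 0.051
  face 2 yaw -19.6 off 0.0360 n 228 span 0.051
([0.4366, -0.3806, 0.4362, -0.3805, 0.4381, -0.3807, 0.0312], 773)
  face 1 yaw 13.1 off 0.0353 n 523 span 0.051
([0.4425, 0.1869, 0.4407, 0.1873, 0.445, 0.1857, 0.0084], 16)
  face 2 yaw -351.3 off 0.0357 n 88 span 0.033
side
([0.4229, -0.2265, 0.4234, -0.2262, 0.4259, -0.2274, 0.0261], 62)
  face 1 yaw -17.6 off 0.0328 n 612 span 0.052
  face 2 yaw -19.9 off 0.0337 n 269 span 0.051
([0.4234, -0.3731, 0.4247, -0.3704, 0.428, -0.3781, 0.0263], 35)
([0.4609, 0.2124, 0.4608, 0.2131, 0.4627, 0.209, 0.0314], 522)
  face 1 yaw 6.4 off 0.0368 n 972 span 0.052
```

View pics/side1.png

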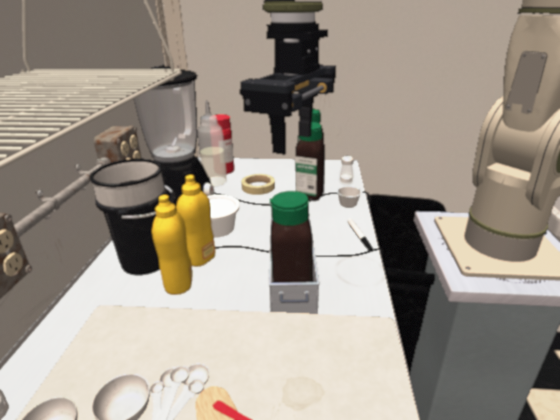

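The side picture shows jar A seated in the left well, cap at (290,208), with the caddy unmoved. Now to B at (0.434, -0.2325).

```bash
python3 -m crank '{"steps":[[[-0.2,-1,0],[0,0,0]],[[-0.2,-1,0],[0,0,0]],[[-0.2,-1,0],[0,0,0]],[[-0.2,-1,0],[0,0,0]],[[-0.2,-1,0],[0,0,0]],[[0,-1,0],[0,0,0]],[[0,-1,0],[0,0,0]],[[0,-1,0],[0,0,0]],[[0,-1,0],[0,0,0]],[[0,-1,0],[0,0,0]]]}'
python3 -m crank '{"steps":[[[0,-1,0],[0,0,0]],[[0,-1,0],[0,0,0]],[[0,-1,0],[0,0,0]],[[0,-1,0],[0,0,0]],[[0,-1,0],[0,0,0]],[[0,-0.6,0],[0,0,0]],[[0,0,0],[0,0,0]],[[0,0,0],[0,0,0]]]}'
```

```text
time: 12.45
ee_pos: [0.4326, -0.089, 0.2902]
eef_rot: [0.186, 0.983, 0.0, 0.0]
ft_force: [-0.1, -0.4, -0.6]
width: 0.0874
grip_force: 0.0
time: 13.12
ee_pos: [0.4329, -0.2284, 0.2899]
eef_rot: [0.187, 0.982, -0.0, -0.0]
ft_force: [0.2, -0.4, 0.5]
width: 0.0871
grip_force: 0.0
```

```bash
python3 -m crank '{"steps":[[[0.05,-0.16,-0.7],[0,0,0]],[[0,0,-0.7],[0,0,0]],[[0,0,-0.7],[0,0,0]],[[0,0,-0.7],[0,0,0]],[[0,0,-0.7],[0,0,0]],[[0,0,-0.7],[0,0,0]],[[0,0,-0.4],[0,0,0]],[[0,0,0],[0,0,0]],[[0,0,0],[0,0,0]]]}'
python3 -m crank '{"steps":[[[0,0,0],[0,0,0]],[[0,0,0],[0,0,0]],[[0,0,0],[0,0,0]],[[0,0,0],[0,0,0]],[[0,0,0],[0,0,0]],[[0,0,0],[0,0,0]]]}' 50 30
python3 -m crank '{"steps":[[[0,0,0.4],[0,0,0]],[[0,0,0.4],[0,0,0]],[[0,0,0.4],[0,0,0]],[[0,0,0],[0,0,0]],[[0,0,0],[0,0,0]],[[0,0,0],[0,0,0]],[[0,0,0],[0,0,0]]]}'
python3 -c "
from h import *
heft(8)"
```

```text
time: 13.87
ee_pos: [0.434, -0.232, 0.1751]
eef_rot: [0.186, 0.982, 0.0, -0.0]
ft_force: [-0.1, -0.2, -0.0]
width: 0.0869
grip_force: 0.0
time: 14.37
ee_pos: [0.434, -0.2327, 0.1752]
eef_rot: [0.187, 0.982, 0.0, 0.0]
ft_force: [-0.2, 0.5, 3.0]
width: 0.0623
grip_force: 29.9
time: 14.95
ee_pos: [0.4334, -0.2326, 0.2044]
eef_rot: [0.187, 0.982, 0.0, -0.0]
ft_force: [0.3, -0.2, -7.0]
width: 0.062
grip_force: 30.0
Fz [-5.47, -6.17, -5.78, -5.46, -6.79, -6.05, -5.73, -6.71] mean -6.02 sem 0.17 t 15.35 [ 0.4337 -0.2328  0.2047] 0.06183273149220857
```

B weighs about 6.0 N, 2.3 N more than A. No jar exceeds 6.9 N, so B must be the heaviest. I set it back and fetch C.

```bash
python3 -m crank '{"steps":[[[0,0,-0.4],[0,0,0]],[[0,0,-0.4],[0,0,0]],[[0,0,-0.25],[0,0,0]],[[0,0,-0.1],[0,0,0]],[[0,0,-0.05],[0,0,0]],[[0,0,-0.02],[0,0,0]],[[0,0,0],[0,0,0]]]}'
python3 -c "
from h import *
heft(3)"
```

```text
time: 15.93
ee_pos: [0.4347, -0.2331, 0.1754]
eef_rot: [0.187, 0.982, 0.0, 0.001]
ft_force: [-2.1, 1.9, 7.6]
width: 0.0618
grip_force: 29.9
Fz [7.05, 6.98, 7.2] mean 7.08 sem 0.05 t 16.0833 [ 0.4346 -0.2331  0.1754] 0.0616588651271596
```

```bash
python3 -m crank '{"steps":[[[0,0,0],[0,0,0]],[[0,0,0],[0,0,0]],[[0,0,0],[0,0,0]],[[0,0,0],[0,0,0]],[[0,0,0],[0,0,0]]]}' 87
python3 -m crank '{"steps":[[[0,0,0.4],[0,0,0]],[[0,0,0.6],[0,0,0]],[[0,0,0.6],[0,0,0]],[[0,0,0.6],[0,0,0]],[[0.1,-1,0],[0,0,0]],[[0,-1,0],[0,0,0]],[[0,-1,0],[0,0,0]],[[0,-1,0],[0,0,0]],[[0,-1,0],[0,0,0]],[[0,-0.8,0],[0,0,0]]]}'
python3 -m crank '{"steps":[[[0,0,0],[0,0,0]],[[0,0,0],[0,0,0]]]}'
python3 - <<'E'
from h import *
W=world(cams.camera("top")); print(cap(W,.434,-.232)); faces(W,.434,-.2325,-19)
E
```

```text
time: 16.5
ee_pos: [0.4337, -0.2328, 0.1743]
eef_rot: [0.187, 0.982, 0.0, 0.0]
ft_force: [0.0, 0.3, -0.2]
width: 0.0842
grip_force: 0.0
time: 17.33
ee_pos: [0.4361, -0.3795, 0.23]
eef_rot: [0.187, 0.982, -0.0, 0.0]
ft_force: [1.0, 0.1, -0.2]
width: 0.0873
grip_force: 0.0
time: 17.5
ee_pos: [0.4357, -0.3787, 0.2297]
eef_rot: [0.188, 0.982, -0.0, -0.0]
ft_force: [-0.7, 1.1, -0.2]
width: 0.0872
grip_force: 0.0
([0.4335, -0.2309, 0.4332, -0.2308, 0.4352, -0.2302, 0.0316], 817)
  face 1 yaw -18.7 off 0.0333 n 189 span 0.051
  face 2 yaw -19.7 off 0.0376 n 235 span 0.052
```

```bash
python3 -m crank '{"steps":[[[0.05,-0.07,-0.5],[0,0,0]],[[0,0,-0.5],[0,0,0]],[[0,0,-0.5],[0,0,0]],[[0,0,-0.5],[0,0,0]],[[0,0,-0.2],[0,0,0]],[[0,0,0],[0,0,0]],[[0,0,0],[0,0,0]]]}'
python3 -m crank '{"steps":[[[0,0,0],[0,0,0]],[[0,0,0],[0,0,0]],[[0,0,0],[0,0,0]],[[0,0,0],[0,0,0]],[[0,0,0],[0,0,0]],[[0,0,0],[0,0,0]]]}' 50 25
python3 -m crank '{"steps":[[[0,0,0.4],[0,0,0]],[[0,0,0.4],[0,0,0]],[[0,0,0.4],[0,0,0]],[[0,0,0],[0,0,0]],[[0,0,0],[0,0,0]],[[0,0,0],[0,0,0]],[[0,0,0],[0,0,0]]]}'
python3 -c "
from h import *
heft(8)"
```

```text
time: 18.13
ee_pos: [0.4373, -0.3794, 0.1741]
eef_rot: [0.187, 0.982, 0.0, -0.0]
ft_force: [-0.6, 0.3, 1.4]
width: 0.0868
grip_force: 0.0
time: 18.63
ee_pos: [0.4376, -0.3796, 0.1746]
eef_rot: [0.187, 0.982, 0.0, 0.0]
ft_force: [0.3, -0.3, 1.4]
width: 0.0619
grip_force: 25.0
time: 19.22
ee_pos: [0.4373, -0.3793, 0.2039]
eef_rot: [0.187, 0.982, 0.0, -0.0]
ft_force: [0.1, -0.3, -3.1]
width: 0.0625
grip_force: 25.0
Fz [-2.79, -2.43, -3.15, -3.11, -3.27, -2.81, -2.43, -3.0] mean -2.87 sem 0.11 t 19.6167 [ 0.4374 -0.3795  0.2042] 0.06239644987295107
```

C weighs about 2.9 N, so it is light. I lift it above B's height, carry it to the right well and turn it by -8°.

```bash
python3 -m crank '{"steps":[[[0,0,0.6],[0,0,0]],[[0,0,1],[0,0,0]],[[0,0,1],[0,0,0]],[[0,0,1],[0,0,0]],[[0,0,1],[0,0,0]],[[0,0,1],[0,0,0]],[[0,0,1],[0,0,0]],[[0,0,1],[0,0,0]],[[0,0,0.8],[0,0,0]],[[0,0,0.4],[0,0,0]]]}'
python3 -m crank '{"steps":[[[0,0.5,0],[0,0,0]],[[0,1,0],[0,0,0]],[[0.1,1,0],[0,0,-0.4]],[[0.1,1,0],[0,0,-0.4]],[[0.1,1,0],[0,0,-0.4]],[[0.1,1,0],[0,0,-0.4]],[[0.1,1,0],[0,0,0]],[[0.1,1,0],[0,0,0]],[[0.1,1,0],[0,0,0]],[[0.1,1,0],[0,0,0]]]}'
```

```text
time: 20.45
ee_pos: [0.4376, -0.38, 0.4268]
eef_rot: [0.187, 0.982, -0.001, 0.001]
ft_force: [-0.0, -0.2, -3.0]
width: 0.0624
grip_force: 25.0
time: 21.28
ee_pos: [0.4572, -0.1408, 0.4239]
eef_rot: [0.255, 0.967, 0.0, -0.0]
ft_force: [0.8, 0.4, -2.4]
width: 0.0624
grip_force: 25.0
```

```bash
python3 -m crank '{"steps":[[[0.1,1,0],[0,0,0]],[[0.1,1,0],[0,0,0]],[[0.1,1,-0.3],[0,0,0]],[[0.1,1,-0.6],[0,0,0]],[[0.1,1,-0.6],[0,0,0]],[[0,1,-0.8],[0,0,0]],[[0,0.7,-0.8],[0,0,0]],[[0,0.4,-0.8],[0,0,0]],[[0,0,-0.8],[0,0,0]],[[0,0,-0.8],[0,0,0]]]}'
python3 -m crank '{"steps":[[[0,0,0],[0,0,0]],[[0,0,0],[0,0,0]],[[0,0,0],[0,0,0]]]}'
cat >> h.py <<'E'
def over(tag,yaw=5.4):
    s=monitor.read_state(); x,y,z=s["ee_pos"]; print(np.round(s["ee_pos"],4))
    t=cams.camera("top"); c=cams.camera("side"); b=z-.1745
    print("side");lean(c,x,y,b,yaw); faces(world(c),x,y,yaw,b+.02,b+.14)
    print("top");faces(world(t),x,y,yaw,b+.02,b+.14)
    cv2.imwrite(f"pics/top_{tag}.png",t["pixels"]); cv2.imwrite(f"pics/side_{tag}.png",c["pixels"])
    np.savez(f"top_{tag}.npz",**{k:np.array(v) for k,v in t.items()});np.savez(f"side_{tag}.npz",**{k:np.array(v) for k,v in c.items()})
    for n,cc in(("top",t),("side",c)):
        W=world(cc); a=np.radians(5.4); d=W[...,:2]-np.array([.4625,.125]); u=d@[np.cos(a),np.sin(a)]; v=d@[-np.sin(a),np.cos(a)]
        k=np.isfinite(u)&(W[...,2]>.067)&(W[...,2]<.078)&(abs(u)<.06)&(v<.14)&(v>-.14)
        e=k&(abs(u)<.03); l=k&(abs(v)<.12)
        print(n,"ends v",np.round([np.percentile(v[e],1),np.percentile(v[e],99)],4),"u",np.round([np.percentile(u[l],1),np.percentile(u[l],99)],4),e.sum(),l.sum())
E
python3 -c "
from h import *
over('C')"
```

```text
time: 22.12
ee_pos: [0.4695, 0.0361, 0.2851]
eef_rot: [0.254, 0.967, -0.0, -0.0]
ft_force: [-0.5, -0.9, -2.3]
width: 0.0623
grip_force: 25.0
time: 22.37
ee_pos: [0.4703, 0.0353, 0.2878]
eef_rot: [0.255, 0.967, 0.0, 0.0]
ft_force: [0.2, -0.2, -2.2]
width: 0.062
grip_force: 25.0
[0.4703 0.0353 0.2878]
side
[[148.3, -37.0, 32.6, -2.2, 30.6], [163.3, -36.7, 32.5, -2.1, 35.1], [178.3, -36.4, 32.2, -2.1, 36.0], [193.3, -36.2, 33.9, -1.2, 35.8], [208.3, -35.9, 33.6, -1.2, 35.7], [223.3, -35.7, 35.1, -0.3, 35.8], [238.3, -35.6, 34.8, -0.4, 36.2], [253.3, -35.2, 34.4, -0.4, 35.9]]
mid slope [ 0.021015   -0.00545015] face slope [0.03276256 0.02857424]
  face 1 yaw 5.9 off 0.0365 n 1135 span 0.052
top
top ends v [0.1222 0.1243] u [-0.0445 -0.034 ] 4 27
side ends v [0.1156 0.1279] u [-0.0426  0.0446] 256 249
```

```bash
python3 -m crank '{"steps":[[[0.14,0.36,0],[0,0,0]],[[0,0,-0.5],[0,0,0]],[[0,0,-0.5],[0,0,0]],[[0,0,0],[0,0,0]],[[0,0,0],[0,0,0]],[[0,0,0],[0,0,0]]]}'
python3 -c "
from h import *
over('C2')
a=cv2.imread('pics/top_C2.png')[140:280,100:320]; b=cv2.imread('pics/side_C2.png')[80:340,180:400]
cv2.imwrite('pics/C3.png',cv2.resize(np.hstack([np.vstack([a,np.zeros((120,220,3),np.uint8)]),b]),None,fx=1.7,fy=1.7,interpolation=cv2.INTER_CUBIC))"
```

```text
time: 22.97
ee_pos: [0.4739, 0.0448, 0.2627]
eef_rot: [0.255, 0.967, 0.0, 0.0]
ft_force: [1.1, -0.0, -2.5]
width: 0.062
grip_force: 25.0
[0.4739 0.0448 0.2627]
side
[[153.2, -36.7, 32.2, -2.2, 29.2], [168.2, -36.5, 33.9, -1.3, 35.4], [183.2, -36.4, 33.7, -1.4, 36.0], [198.2, -36.2, 35.0, -0.6, 36.0], [213.2, -35.9, 34.8, -0.5, 36.1], [228.2, -33.5, 34.4, 0.4, 36.1]]
mid slope [ 0.03139975 -0.00692157] face slope [0.0695658  0.02155965]
  face 1 yaw 6.4 off 0.0365 n 775 span 0.051
top
top ends v [0.1217 0.1246] u [-0.0439 -0.0343] 5 13
side ends v [0.1151 0.128 ] u [-0.0426  0.0447] 255 239
```

View pics/C3.png

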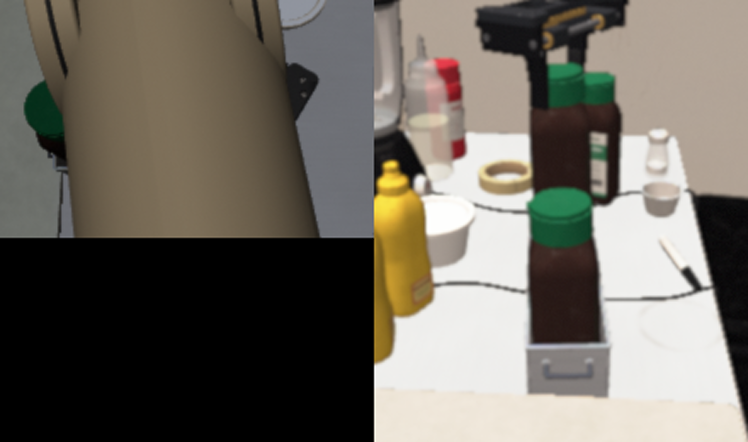

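The side view shows C behind A in line with the caddy and upright. The arm hides C from the top camera. I lower it, watching force.

```bash
python3 -m crank '{"steps":[[[0,0,-0.3],[0,0,0]],[[0,0,-0.3],[0,0,0]],[[0,0,-0.2],[0,0,0]],[[0,0,0],[0,0,0]],[[0,0,0],[0,0,0]]]}'
python3 -m crank '{"steps":[[[0,0,-0.2],[0,0,0]],[[0,0,-0.2],[0,0,0]],[[0,0,0],[0,0,0]],[[0,0,0],[0,0,0]]]}'
```

```text
time: 23.48
ee_pos: [0.4732, 0.0444, 0.2414]
eef_rot: [0.255, 0.967, -0.0, -0.0]
ft_force: [-0.3, 0.0, -3.2]
width: 0.0628
grip_force: 25.0
time: 23.82
ee_pos: [0.4733, 0.0444, 0.2315]
eef_rot: [0.255, 0.967, -0.0, -0.0]
ft_force: [-0.2, 0.4, -2.5]
width: 0.0625
grip_force: 25.0
```

```bash
python3 -m crank '{"steps":[[[0,0,-0.3],[0,0,0]],[[0,0,-0.3],[0,0,0]],[[0,0,-0.3],[0,0,0]],[[0,0,0],[0,0,0]],[[0,0,0],[0,0,0]]]}'
python3 -m crank '{"steps":[[[0,0,-0.3],[0,0,0]],[[0,0,-0.3],[0,0,0]],[[0,0,-0.2],[0,0,0]],[[0,0,0],[0,0,0]],[[0,0,0],[0,0,0]]]}'
python3 -m crank '{"steps":[[[0,0,-0.08],[0,0,0]],[[0,0,-0.04],[0,0,0]],[[0,0,0],[0,0,0]],[[0,0,0],[0,0,0]]]}'
```

```text
time: 24.23
ee_pos: [0.4731, 0.0444, 0.2087]
eef_rot: [0.255, 0.967, -0.0, -0.001]
ft_force: [0.1, 0.2, -2.4]
width: 0.0624
grip_force: 25.0
time: 24.65
ee_pos: [0.4732, 0.0444, 0.189]
eef_rot: [0.255, 0.967, -0.0, -0.0]
ft_force: [-0.3, -0.3, -2.6]
width: 0.0622
grip_force: 25.0
time: 24.98
ee_pos: [0.4735, 0.0445, 0.1864]
eef_rot: [0.255, 0.967, 0.0, 0.0]
ft_force: [-0.5, 0.4, -3.1]
width: 0.0623
grip_force: 25.0
```

```bash
python3 -m crank '{"steps":[[[0,0,-0.1],[0,0,0]],[[0,0,-0.06],[0,0,0]],[[0,0,0],[0,0,0]],[[0,0,0],[0,0,0]]]}'
python3 -m crank '{"steps":[[[0,0,-0.08],[0,0,0]],[[0,0,0],[0,0,0]],[[0,0,0],[0,0,0]]]}'
python3 -m crank '{"steps":[[[0,0,-0.06],[0,0,0]],[[0,0,0],[0,0,0]],[[0,0,0],[0,0,0]]]}'
```

```text
time: 25.32
ee_pos: [0.4734, 0.0444, 0.1822]
eef_rot: [0.255, 0.967, -0.0, -0.0]
ft_force: [0.4, -1.4, -3.0]
width: 0.0625
grip_force: 25.0
time: 25.57
ee_pos: [0.4737, 0.0445, 0.1806]
eef_rot: [0.255, 0.967, 0.0, 0.0]
ft_force: [0.8, 0.4, -1.1]
width: 0.0623
grip_force: 25.0
time: 25.82
ee_pos: [0.4744, 0.0444, 0.1804]
eef_rot: [0.255, 0.967, 0.001, 0.001]
ft_force: [-1.4, -1.6, 12.6]
width: 0.0621
grip_force: 25.0
```

Seated at floor height. I release, rise, and go to B at (0.4335, -0.232).

```bash
python3 -m crank '{"steps":[[[0,0,0.05],[0,0,0]],[[0,0,0],[0,0,0]],[[0,0,0],[0,0,0]],[[0,0,0],[0,0,0]],[[0,0,0],[0,0,0]]]}' 87
python3 -m crank '{"steps":[[[0,0,0.4],[0,0,0]],[[0,0,0.8],[0,0,0]],[[0,0,0.8],[0,0,0]],[[0,-0.5,0.8],[0,0,0]],[[0,-1,0],[0,0,0]],[[-0.3,-1,0],[0,0,0]],[[-0.3,-1,0],[0,0,0]],[[-0.3,-1,0],[0,0,0]],[[-0.3,-1,0],[0,0,0]],[[-0.3,-1,0],[0,0,0]]]}'
python3 -m crank '{"steps":[[[0,-1,0],[0,0,0]],[[0,-1,0],[0,0,0]],[[0,-1,0],[0,0,0]],[[0,-1,0],[0,0,0]],[[0,-0.5,0],[0,0,0]],[[0,0,0],[0,0,0]],[[0,0,0],[0,0,0]]]}'
python3 - <<'E'
from h import *
t=cams.camera("top");c=cams.camera("side")
for n,cc in(("top",t),("side",c)):
    W=world(cc); print(n)
    for x,y in((.456,.208),(.472,.044)):
        try: print(cap(W,x,y,.216))
        except Exception as e: print("none")
cv2.imwrite("pics/fin1.png",np.hstack([t["pixels"][140:280,60:410],np.zeros((140,10,3),np.uint8)]) if 0 else np.hstack([t["pixels"],c["pixels"]])[60:360,100:860])
E
```

```text
time: 26.23
ee_pos: [0.4734, 0.0445, 0.1799]
eef_rot: [0.255, 0.967, -0.0, -0.0]
ft_force: [0.6, -0.2, 0.3]
width: 0.0843
grip_force: 0.0
time: 27.07
ee_pos: [0.4355, -0.1193, 0.2508]
eef_rot: [0.255, 0.967, 0.0, 0.0]
ft_force: [0.3, -0.3, -0.4]
width: 0.087
grip_force: 0.0
time: 27.65
ee_pos: [0.4359, -0.2307, 0.2505]
eef_rot: [0.256, 0.967, 0.0, -0.0]
ft_force: [0.4, 0.6, 0.2]
width: 0.087
grip_force: 0.0
top
([0.4591, 0.2065, 0.4587, 0.2065, 0.4605, 0.2069, 0.0308], 910)
([0.4731, 0.0423, 0.4728, 0.0423, 0.4749, 0.0421, 0.0315], 857)
side
([0.461, 0.2122, 0.4609, 0.2129, 0.4628, 0.2091, 0.0316], 525)
([0.4752, 0.048, 0.4748, 0.0486, 0.4764, 0.0453, 0.0311], 283)
```

View pics/fin1.png

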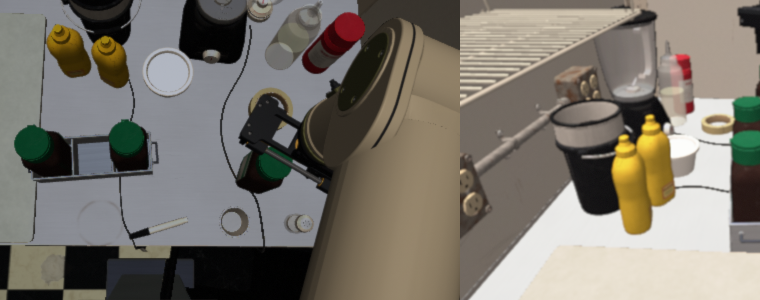

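Both light jars stand in the outer wells with lid heights of 0.216; the caps are at (42,145) and (129,140) in the crop. Now I grip B and lift it.

```bash
python3 -m crank '{"steps":[[[-0.1,-0.05,-0.6],[0,0,0]],[[0,0,-0.6],[0,0,0]],[[0,0,-0.6],[0,0,0]],[[0,0,-0.6],[0,0,0]],[[0,0,-0.6],[0,0,0]],[[0,0,0],[0,0,0]],[[0,0,0],[0,0,0]]]}'
python3 -m crank '{"steps":[[[0,0,0],[0,0,0]],[[0,0,0],[0,0,0]],[[0,0,0],[0,0,0]],[[0,0,0],[0,0,0]],[[0,0,0],[0,0,0]],[[0,0,0],[0,0,0]]]}' 50 35
python3 -m crank '{"steps":[[[0,0,0.4],[0,0,0]],[[0,0,0.8],[0,0,0]],[[0,0,0.8],[0,0,0]],[[0,0,0.8],[0,0,0]],[[0,0,0.8],[0,0,0]],[[0,0,0.8],[0,0,0]],[[0,0,0.8],[0,0,0]],[[0,0,0.8],[0,0,0]],[[0,0,0.4],[0,0,0]],[[0,0,0],[0,0,0]]]}'
python3 -m crank '{"steps":[[[0,0,0],[0,0,0]],[[0,0,0],[0,0,0]],[[0,0,0],[0,0,0]],[[0,0,0],[0,0,0]],[[0,0,0],[0,0,0]],[[0,0,0],[0,0,0]]]}'
python3 - <<'E'
from h import *
heft(6)
t=cams.camera("top");c=cams.camera("side")
W=world(t)
for x,y in((.456,.208),(.472,.044)): print(cap(W,x,y,.216))
cv2.imwrite("pics/fin2.png",np.hstack([t["pixels"][60:360,100:480],c["pixels"][60:360,180:560]]))
E
```

```text
time: 28.33
ee_pos: [0.4334, -0.2308, 0.1751]
eef_rot: [0.254, 0.967, 0.0, -0.001]
ft_force: [0.2, -0.1, -0.4]
width: 0.0868
grip_force: 0.0
time: 28.83
ee_pos: [0.4338, -0.2317, 0.1755]
eef_rot: [0.255, 0.967, 0.0, 0.0]
ft_force: [0.3, 0.2, 3.3]
width: 0.0622
grip_force: 35.0
time: 29.67
ee_pos: [0.4338, -0.2322, 0.3368]
eef_rot: [0.255, 0.967, 0.0, 0.001]
ft_force: [0.6, -1.3, -6.3]
width: 0.0622
grip_force: 35.0
time: 30.17
ee_pos: [0.4333, -0.2317, 0.3347]
eef_rot: [0.255, 0.967, -0.0, -0.0]
ft_force: [0.5, 1.2, -6.7]
width: 0.0619
grip_force: 35.0
Fz [-6.26, -6.15, -6.52, -6.72, -6.95, -7.04] mean -6.61 sem 0.14 t 30.4667 [ 0.4335 -0.2318  0.3351] 0.06208627590514357
([0.4588, 0.2066, 0.4585, 0.2066, 0.461, 0.2077, 0.0318], 895)
([0.4729, 0.0423, 0.4725, 0.0426, 0.4748, 0.0418, 0.0313], 853)
```

View pics/fin2.png

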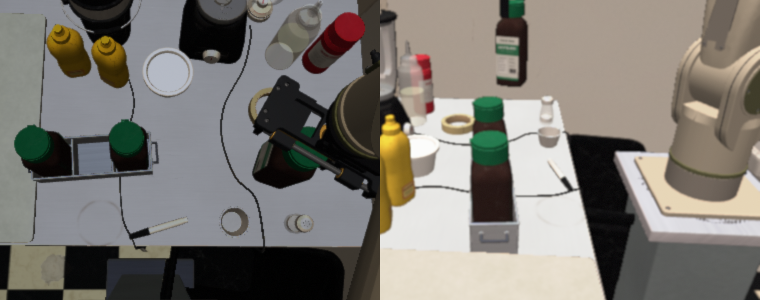

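B hangs upright in the gripper at about (512,45), base about 16 cm up, clear of everything. A and C are in the wells. Handing in.

```bash
python3 -c "
from bench import ticket
print(ticket.close_job())"
```

```text
the job is handed in; nothing more can be done
None
```

The job is handed in at about 30.5 s: the two lighter jars (about 3.7 N and 2.9 N) stand on the floors of the caddy's outer wells, and the heaviest (about 6.0–6.6 N) is held upright with its base about 16 cm above the worktop; the hand-in returned no verdict.

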